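# Close, latch and start the loaded centrifuge

## Robot

A 7-joint arm with a two-finger parallel gripper is mounted at the origin on the work surface. World frame = base frame: x ahead of the robot, y to its left, z up, the work surface at z = 0. Lengths are in m, angles in rad, forces in N, time in s.
With the tool pointing down it reaches from about 0.4 to 0.85 m from the base axis. Payload 10.4 kg.
Tool frame: the origin (TCP) lies on the mounting face of the last link; the fingertips stand r.tips_ahead ahead of it and the grasp point (between the pads) lies 164 mm ahead of it (r.tips_ahead is the distance from the TCP to the fingertips, in m); z points along the fingers, y is the line along which they close (so a half turn about z gives the same grasp; the last joint's range is limited). The gripper opens to 87 mm and grips with 3 to 60 N. Pads are 19 mm wide; open, the fingers measure 117 mm over their backs; the gripper's body (75 mm by 190 mm) begins 51 mm behind the grasp point.
Start: joints at [-1.302, 0.332, -0.065, 1.46, 0.022, 1.35, -0.088], TCP at [0.18, 0.599, 0.405] pointing down, gripper open.
Joint ranges: [-2.6, 2.6], [-0.5, 2.12], [-1.47, 1.34], [0.16, 2.42], [-1.27, 4.41], [0.06, 2.06], [-2.6, 2.6]. Speed limits (rad/s): [2.22, 2.22, 2.79, 2.79, 3.14, 3.14, 3.14].

## Interface

Orientations are given as a unit quaternion [x, y, z, w].
In Python, from bench import telemetry, imaging, job, r gives the robot as it stands.
- The arm moves only by the tool move_arm, never from a script. Its argument "steps" is a list of rows, each an object of numbers: "dx", "dy", "dz": the shift along the tool's x, y, z in cm; "spin": the turn about the tool's z in rad. In form: [{"dx": .., "dy": .., "dz": .., "spin": ..}, ...]. A call has 1 to 12 rows; each row shifts and turns the commanded pose from where the row before left it, along the tool's axes as they then stand; what a row does not reach is not made up. A row lasts 1/10 s, in which the tool goes at most 50 mm and 8.59 degrees, less where a joint would pass 70% of its speed; a pose out of reach is approached as far as the arm can. A call with a gripper value outside its range is refused whole. "claw" is the finger opening in cm, from 0 to 8.7, set as the call begins (left out, the last holds). The fingers move at their own pace and stop on an object; "squeeze" is the grip in N (left out, the last holds). Time passes only in rows, so rows that do not move let the fingers close. It gives the time, the measured TCP pose, the force, the opening and the grip force at its end, in the units of the state.
- telemetry.read_state(): the state, without advancing time (a new reading comes with each control period).
- imaging.camera(name): name is "scene" or "top" or "wrist"; returns a dict with "img" (480x640x3 uint8, red, green, blue), "camera_matrix" (3x3 intrinsics, pixels), "R" (3x3) and "t" (3): a world point X has camera coordinates R X + t. Camera axes: x right, y down, z forward; pixel columns grow to the right and rows downward; lengths in m; the calibration is good to about 2 mm. A picture is of the moment at which its call begins. There is no depth.
- job.close_job(): hands the job in; it is judged then, once.
The state is a dict: "time": time; "joint_positions": joint angles; "joint_vel": joint speeds; "joint_torque": joint torques, N m; "ee_pos": TCP position; "eef_rot": TCP orientation; "ft_force": force on the tool from outside, world axes, zero at the start; "torque": the same for the moment, N m; "width": finger opening in m; "grip_force": force on a finger pad.
Only numpy, scipy, OpenCV 4.12 (cv2) and the standard library are available. Lean on these libraries where they do the work, as an engineer would, in place of code of your own. Each camera call takes 0.05 s, during which the arm holds its last target. There are 200 camera calls.

## Task

The loaded centrifuge stands with its lid open: with your fingertips push the lid down until it is fully shut (do not slam it), then push the sliding latch sideways all the way across over the lid's tab, and then press the wide start key down and let it go. Touch and push only: do not open the lid further, do not press the small round stop button, and leave the tubes, rubber sleeve, tray and other things around where they are.

Things in the scene. Friction and masses are not known exactly. Their poses are not given: they have to be found in the camera images.
- centrifuge: White benchtop centrifuge, fixed to the bench, 280 (x) x 200 (y) x 120 mm high. Origin: centre of its underside, on the bench; x points from its front (robot side) to its back, y to its left seen from the robot side, z up. Its flat front deck, 120 mm above the bench, spans x -140 to -36 mm and carries the latch, the start key, the stop button and a rubber sleeve; behind the deck is the bowl, under the lid. Yaw varies up to 0.35 rad either way.
- lid_hinge (a point): Middle of the lid's hinge line, at x +125, y 0, z 121 mm in the centrifuge frame; this point turns with the lid. The hinge line is parallel to the centrifuge's y.
- lid_edge (a point): Middle of the lid's free front edge, on its outer (upper) face, 160 mm from the hinge line. The lid is a flat white slab 160 long x 180 wide x 14 mm thick, whose underside is in the hinge plane; a steel tab 30 mm wide, 5 mm thick sticks out 16 mm from the middle of its front edge. When shut its outer face is level, 135 mm above the bench.
- lid (a joint): Lid angle, rad: 0 shut (a stop), grows as the front edge swings up and back; starts 0.6 to 1.2. Its stiff hinge stays where it is left and takes 0.1 to 0.35 N m to push down, about 1 to 6 N at the free edge.
- latch_top (a point): Centre of the top of the latch's black round thumb post, 16 mm across, which rises from 10 to 38 mm above the deck on a low steel carriage 28 mm long (y), 22 mm wide (x) and 10 mm high. It runs at x -68 mm in the centrifuge frame, along y.
- latch (a joint): Latch position, m, along the centrifuge's +y: 0 is fully latched (an end stop; the post at y 0, its catch over the lid's tab), 0.045 fully open. Starts 0.032 to 0.045; to latch, push the post towards the centrifuge's -y. Stays where left; about 1.5 N of friction.
- start_key_top (a point): Centre of the top face of the wide rectangular start key, 36 (y) x 24 (x) mm, standing 10 mm above the deck at x -112, y -30 mm in the centrifuge frame.
- start_key (a joint): Start key travel, m: 0 up, 0.006 fully down; a spring returns it; fully down takes about 5 N.
- stop_button (a joint): Travel, m, of the small round stop button, 16 mm across, 8 mm above the deck at x -112, y -82 mm in the centrifuge frame; 0 up, 0.004 down. Not to be pressed.
- sleeve: Loose black rubber tube sleeve, a cylinder 22 mm across and 28 mm high, standing on the deck near its front left corner; origin at the centre of its underside.
- tray: Loose shallow steel tray 250 x 170 x 25 mm on the bench to the left of the centrifuge; origin at the centre of its underside.
- tube_lying_a: Loose clear tube with green cap, 100 mm long, 16 mm across, lying in the tray; origin under its middle.
- tube_lying_b: A second such tube lying in the tray.
- tube_a: Such a tube, 100 mm long, standing in a white rack 50 x 110 x 50 mm to the right of the centrifuge, its top 110 mm above the bench; origin at its foot.
- tube_b: A second tube standing in that rack.
- jar: Loose glass jar 60 mm across, 75 mm high, on the bench at the right front of the centrifuge; origin at the centre of its underside.
- packet: Loose flat paper carton 70 x 110 x 22 mm on the bench in front of the centrifuge; origin at the centre of its underside.

How it is judged:
On the way, in this order (a step that is already met when the one before it is completed fails the run):
1. the lid is pushed fully shut (value of joint lid below 0.04 rad), for 0.2 s.
2. with the lid shut, the latch is pushed fully across (value of joint lid below 0.04 rad and value of joint latch below 0.004 m), for 0.2 s.
3. with lid shut and latched, the start key is pressed down (all of step 2 and value of joint start_key above 0.004 m), for 0.05 s.
At the end, for the whole second after the job is handed in: The lid is shut (within 0.04 rad, 6 mm at its edge), the latch is within 4 mm of its latched stop, the start key has been pressed at least 4 mm and has sprung back up, the stop button is up, and every loose thing is within 25 mm of where it began (all of step 2 and value of joint each of start_key, stop_button below 0.0015 m and distance of each of sleeve, tray, tube_lying_a, tube_lying_b, tube_a, tube_b, jar, packet from where it was at the start of the episode below 0.025 m); the robot touches nothing.
It fails at once if the lid is slammed (faster than 3.5 rad/s) (velocity of joint lid below -3.5 rad/s).
It fails at once if the lid is swung further open (beyond 1.35 rad) (value of joint lid above 1.35 rad).
It fails at once if the start key is pressed before the lid is shut and latched (value of joint start_key above 0.004 m and (value of joint lid above 0.06 rad or value of joint latch above 0.008 m)).
It fails at once if the stop button is pressed (value of joint stop_button above 0.0025 m).
It fails at once if a loose thing is shoved, lifted or carried (more than 25 mm), or the sleeve, jar or a standing tube is tipped over (distance of any of sleeve, tray, tube_lying_a, tube_lying_b, tube_a, tube_b, jar, packet from where it was at the start of the episode above 0.025 m or angle between any of sleeve, tube_a, tube_b, jar's own z axis and vertical above 0.5 rad).
It also fails if it takes over 42 s, if anything falls off the work surface, if the arm or the gripper's body presses on something with over 40 N, if the wrist force passes 120 N, or if a joint passes its speed limit or range.

## Working session

There is one attempt and no reset: what is moved stays moved. The work goes in short steps, Python scripts to look and compute and a tool call to move; the robot and the scene stay as the last step left them, time stands still between calls to the robot, and variables do not carry over. Pictures are saved under pics/ and viewed, at most 10 in all, crops included, and the job is handed in when it is done.

Besides the shell and the picture viewer there is one more tool, called after ">>>" in YAML: its name, and indented under it one key for each argument. move_arm: Moves the arm, as the interface text tells. Its arguments: {"type":"object","properties":{"steps":{"type":"array","items":{"type":"object","properties":{"dx":{"type":"number"},"dy":{"type":"number"},"dz":{"type":"number"},"spin":{"type":"number"}}}},"claw":{"type":"number"},"squeeze":{"type":"number"}},"required":["steps"]}

```bash
mkdir -p pics
cat > h.py <<'E'
import numpy as np, cv2
from bench import telemetry, imaging, job, r
def snap(n,f):
    c=imaging.camera(n); cv2.imwrite('pics/'+f,c['img'][:,:,::-1]); np.savez('pics/'+f+'.npz',**c); return c
def ray(c,u,v):
    K,R,t=[np.array(c[k]) for k in('camera_matrix','R','t')]
    d=R.T@np.linalg.inv(K)@[u,v,1]; return -R.T@t,d
def plane(c,u,v,z):
    o,d=ray(c,u,v); return o+d*(z-o[2])/d[2]
def proj(c,X):
    p=np.array(c['camera_matrix'])@(np.array(c['R'])@X+np.array(c['t'])); return p[:2]/p[2]
E
python3 - <<'E'
from h import *
s=telemetry.read_state(); print(s['ee_pos'],s['eef_rot'],s['width'],r.tips_ahead,s['time'])
for n in('top','scene'):
    c=snap(n,n+'0.png'); print(n,-np.array(c['R']).T@c['t'],np.array(c['R'])[2])
E
```

```text
[0.1797279  0.59846222 0.403948  ] [ 1.45349350e-01  9.89380138e-01 -7.10055166e-04 -6.65057422e-05] 0.08694338874128521 0.1822 0.0
top [0.42759327 0.04450897 1.1044052 ] [ 0.1324294   0.01988135 -0.99099303]
scene [ 0.75120099 -0.57762942  0.73421051] [-0.21073532  0.69482452 -0.68761145]
```

View pics/top0.png

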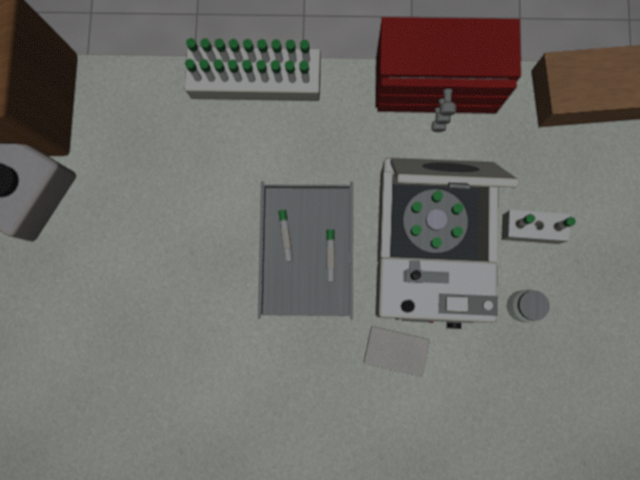

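View pics/scene0.png

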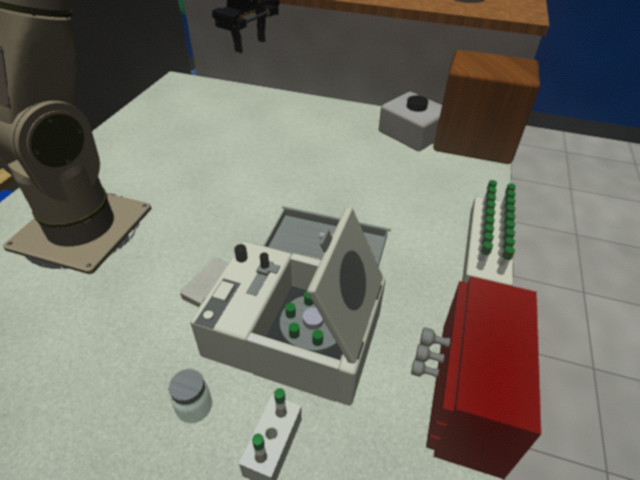

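Top view: post at about (415,275), sleeve (408,306), start key (457,303), stop button (488,305), deck corners (379,318), (497,321), (497,262). The lid stands at roughly 65° with its edge near (400–516,182). The scene view agrees.

Run:
```python
from h import *
c=dict(np.load('pics/top0.png.npz')); s=dict(np.load('pics/scene0.png.npz'))
g=cv2.cvtColor(c['img'],cv2.COLOR_RGB2GRAY); hsv=cv2.cvtColor(c['img'],cv2.COLOR_RGB2HSV)
def blobs(m,x0,y0,x1,y1,mn=20):
    n,l,st,ce=cv2.connectedComponentsWithStats(m[y0:y1,x0:x1].astype(np.uint8))
    return [(st[i].tolist(),(ce[i]+[x0,y0]).round(1)) for i in range(1,n) if st[i][4]>=mn]
print('dark',blobs(g<45,385,255,495,320)); print('bright',blobs(g>165,440,290,497,318))
w=((g>140))
print('front deck white',)
for u in(385,430,480): print(u,g[225:332,u].tolist()[80:])
for n,(u,v,z) in dict(FL=(379,318,.12),FR=(497,321,.12),BL=(381,260,.12),BR=(497,262,.12),post=(415,275,.158),key=(457,303.5,.13),stop=(488.5,305,.128),sleeve=(408,306,.148),jar=(533,305,.075)).items(): print(n,plane(c,u,v,z).round(4))
k=plane(c,457,303.5,.13);b=plane(c,488.5,305,.128);d=(k-b)[:2];yaw=np.arctan2(-d[0],d[1]);print('yaw key-stop',yaw)
for z in [0]:
  e=cv2.imread('pics/top0.png')[130:345,350:590]; cv2.imwrite('pics/topc.png',cv2.resize(e,None,fx=2.7,fy=2.7,interpolation=3)[:600])
  e=cv2.imread('pics/scene0.png')[190:400,170:410]; cv2.imwrite('pics/scenec.png',cv2.resize(e,None,fx=2.7,fy=2.7,interpolation=3)[:600])
```

```text
dark [([48, 0, 14, 3, 26], array([438.9, 256. ])), ([26, 16, 9, 9, 57], array([415.1, 274.6])), ([17, 46, 12, 10, 98], array([407.4, 305.7]))]
bright []
front deck white
385 [145, 145, 145, 145, 144, 145, 145, 144, 144, 144, 138, 126, 113, 115, 124, 129, 131, 130, 129, 130, 130, 130, 127, 120, 115, 120, 123]
430 [145, 144, 144, 144, 143, 146, 145, 145, 144, 143, 144, 143, 138, 126, 104, 81, 67, 82, 112, 127, 133, 132, 130, 132, 132, 134, 133]
480 [84, 86, 85, 85, 86, 85, 83, 86, 85, 99, 125, 141, 145, 143, 138, 131, 116, 116, 125, 131, 132, 131, 133, 133, 130, 129, 133]
FL [ 0.4294 -0.0262  0.12  ]
FR [ 0.4292 -0.2247  0.12  ]
BL [ 0.528  -0.0284  0.12  ]
BR [ 0.529  -0.2262  0.12  ]
post [ 0.5007 -0.0816  0.158 ]
key [ 0.4566 -0.1557  0.13  ]
stop [ 0.4554 -0.2088  0.128 ]
sleeve [ 0.4501 -0.0716  0.148 ]
jar [ 0.4588 -0.3007  0.075 ]
yaw key-stop -0.022642489726031226
```

View pics/topc.png

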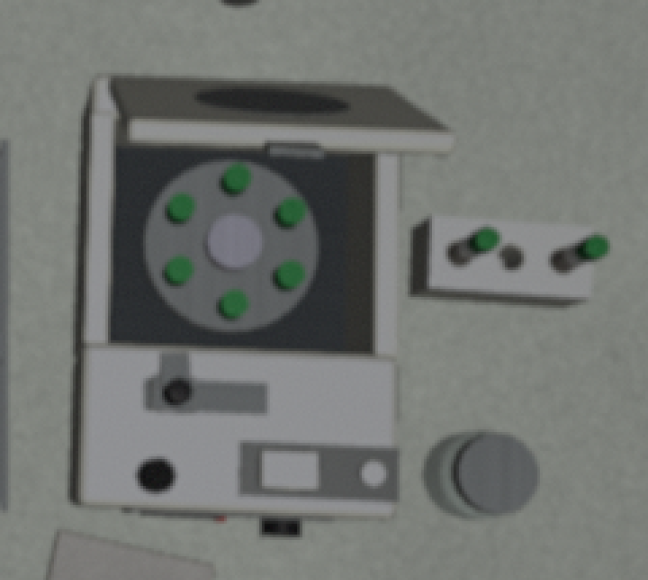

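View pics/scenec.png

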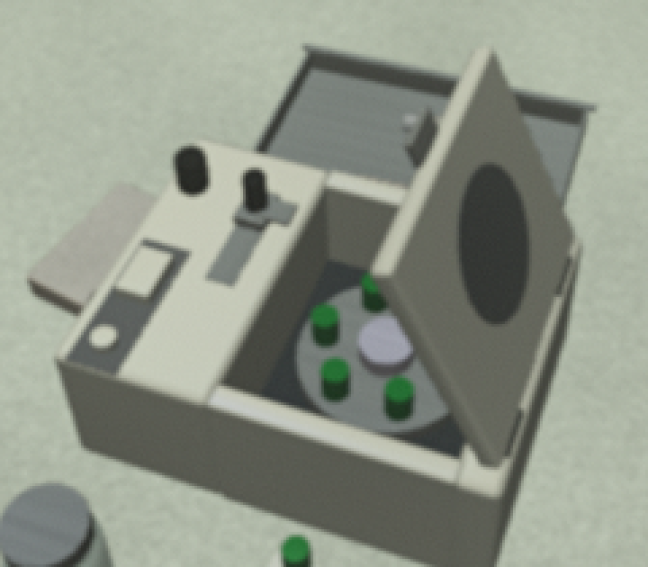

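Crops: lid outer edge runs from about (398,175) to (513,179) in the top image, with the tab below its middle at (459,185). The dark disk is on the outer face, and the post stands at the open end of its slot. Next I solve the pose and lid angle.

Run:
```python
from h import *
from scipy.optimize import least_squares
c=dict(np.load('pics/top0.png.npz')); s=dict(np.load('pics/scene0.png.npz'))
T=lambda x,y:(x/2.7+350,y/2.7+130)
S=lambda x,y:(x/2.7+170,y/2.7+190)
obs=[(c,T(80,503),(-.14,.1,.12)),(c,T(398,516),(-.14,-.1,.12)),(c,(457,303.5),(-.112,-.03,.13)),(c,(488.5,305),(-.112,-.082,.128)),
 (s,S(62,360),(-.14,-.1,.12)),(s,S(103,337),(-.112,-.082,.128)),(s,S(145,270),(-.112,-.03,.13))]
lid=[(c,T(129,120),(.16,.09,.014)),(c,T(452,133),(.16,-.09,.014)),(s,S(487,48),(.16,.09,.014)),(s,S(388,275),(.16,-.09,.014))]
post=[(c,(415.1,274.6)),(s,S(254,174))]
def W(p,X):
    C,Sn=np.cos(p[2]),np.sin(p[2]);return np.array([p[0]+C*X[0]-Sn*X[1],p[1]+Sn*X[0]+C*X[1],X[2]])
def L(th,q): # q: (along,y,normal)
    return (.125-q[0]*np.cos(th)+q[2]*np.sin(th),q[1],.121+q[0]*np.sin(th)+q[2]*np.cos(th))
def f(p):
    e=[proj(k,W(p,X))-uv for k,uv,X in obs]+[proj(k,W(p,L(p[3],q)))-uv for k,uv,q in lid]+[proj(k,W(p,(-.068,p[4],.158)))-uv for k,uv in post]
    return np.ravel(e)
o=least_squares(f,[.568,-.126,0,1,.044],loss='soft_l1');p=o.x
print(p.round(4));print(f(p).reshape(-1,2).round(1).tolist())
print('edge',W(p,L(p[3],(.16,0,.014))),'post',W(p,(-.068,p[4],.158)),'sleeve',plane(c,407.4,305.7,.148))
```

```text
[ 0.5701 -0.1287 -0.0167  1.1201  0.0454]
[[-0.5, 0.3], [0.6, 0.3], [0.7, -0.6], [0.0, -0.8], [-4.8, -1.4], [0.3, 0.1], [-0.3, 0.2], [-0.4, 0.5], [2.4, 0.1], [1.0, -2.1], [-0.2, -0.8], [0.3, -0.9], [0.4, -0.2]]
edge [ 0.63801608 -0.12985934  0.27111968] post [ 0.5028895 -0.0822223  0.158    ] sleeve [ 0.45054705 -0.07063919  0.148     ]
```

>>> move_arm:
  claw: 0
  steps:
    - {"dz": -4.5, "spin": -0.137}
    - {"dz": -4.5, "spin": -0.137}
    - {"dx": -2.35, "dy": -3.6}
    - {"dx": -2.35, "dy": -3.6}
    - {"dx": -2.35, "dy": -3.6}
    - {"dx": -2.35, "dy": -3.6}
    - {"dx": -2.35, "dy": -3.6}
    - {"dx": -2.35, "dy": -3.6}
    - {"dx": -2.35, "dy": -3.6}
    - {"dx": -2.35, "dy": -3.6}
    - {"dx": -2.35, "dy": -3.6}
    - {"dx": -2.35, "dy": -3.6}

```text
$.steps[0]: bad value
```

>>> move_arm:
  claw: 0
  steps:
    - {"dx": 0, "dy": 0, "dz": -4.5, "spin": -0.14}
    - {"dx": 0, "dy": 0, "dz": -4.5, "spin": -0.13}

```text
time: 0.3
ee_pos: [0.1797, 0.5983, 0.4943]
eef_rot: [0.008, 1.0, -0.002, -0.0]
ft_force: [0.5, 1.0, 1.4]
width: 0.0775
grip_force: 0.0
```

>>> move_arm:
  steps:
    - {"dx": -2.35, "dy": -3.6, "dz": 0, "spin": 0}
    - {"dx": -2.35, "dy": -3.6, "dz": 0, "spin": 0}
    - {"dx": -2.35, "dy": -3.6, "dz": 0, "spin": 0}
    - {"dx": -2.35, "dy": -3.6, "dz": 0, "spin": 0}
    - {"dx": -2.35, "dy": -3.6, "dz": 0, "spin": 0}
    - {"dx": -2.35, "dy": -3.6, "dz": 0, "spin": 0}
    - {"dx": -2.35, "dy": -3.6, "dz": 0, "spin": 0}
    - {"dx": -2.35, "dy": -3.6, "dz": 0, "spin": 0}
    - {"dx": -2.35, "dy": -3.6, "dz": 0, "spin": 0}
    - {"dx": -2.35, "dy": -3.6, "dz": 0, "spin": 0}

```text
time: 1.3
ee_pos: [0.4074, 0.2318, 0.4946]
eef_rot: [0.011, 1.0, 0.0, -0.0]
ft_force: [0.4, 0.8, 0.3]
width: 0.0029
grip_force: 0.0
```

>>> move_arm:
  steps:
    - {"dx": -2.35, "dy": -3.6, "dz": 0, "spin": 0}
    - {"dx": -2.35, "dy": -3.6, "dz": 0, "spin": 0}
    - {"dx": -2.35, "dy": -3.6, "dz": 0, "spin": 0}
    - {"dx": -2.35, "dy": -3.6, "dz": 0, "spin": 0}
    - {"dx": -2.35, "dy": -3.6, "dz": 0, "spin": 0}
    - {"dx": -2.35, "dy": -3.6, "dz": 0, "spin": 0}
    - {"dx": -2.35, "dy": -3.6, "dz": 0, "spin": 0}
    - {"dx": -2.35, "dy": -3.6, "dz": 0, "spin": 0}
    - {"dx": -2.35, "dy": -3.6, "dz": 0, "spin": 0}
    - {"dx": -2.35, "dy": -3.6, "dz": 0, "spin": 0}
    - {"dx": 0, "dy": 0, "dz": 0, "spin": 0}

```text
time: 2.4
ee_pos: [0.6348, -0.1368, 0.4926]
eef_rot: [0.014, 1.0, -0.002, -0.002]
ft_force: [-1.1, 0.1, -0.3]
width: 0.0006
grip_force: 0.0
```

Run:
```python
from h import *
s=telemetry.read_state();print(s['ee_pos'],s['eef_rot'],s['width'],s['ft_force'],s['time'])
snap('wrist','w1.png');c=snap('scene','s1.png')
for th in np.arange(1.12,-.05,-.14):
    X=np.array([.125-.156*np.cos(th)+.014*np.sin(th),.121+.16*np.sin(th)+.014*np.cos(th)]); print(round(th,2),(X[0]+.570).round(4),(X[1]+.1822).round(4))
```

```text
[ 0.63477894 -0.13679075  0.49260782] [ 0.01424815  0.9998956  -0.00181853 -0.00157157] 0.0006365928642315927 [-1.07396541  0.10971244 -0.26857115] 2.4
1.12 0.6396 0.4533
0.98 0.6197 0.4439
0.84 0.6013 0.4317
0.7 0.5847 0.417
0.56 0.5703 0.4001
0.42 0.5583 0.3812
0.28 0.5489 0.3609
0.14 0.5425 0.3394
0.0 0.539 0.3172
```

View pics/s1.png

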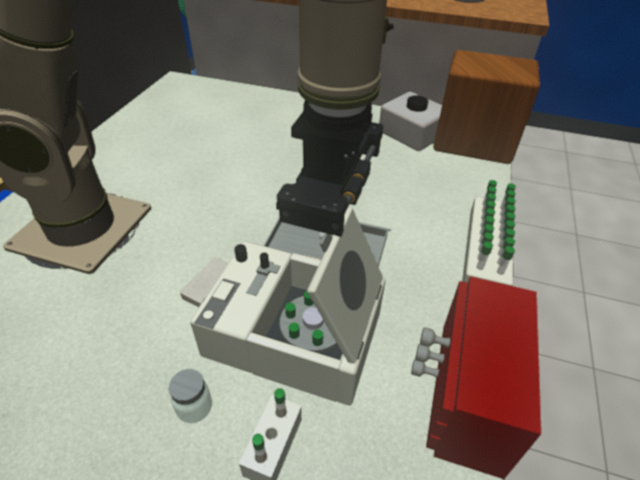

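Run:
```python
from h import *
for n in('s1','scene0'):
    c=dict(np.load(f'pics/{n}.png.npz'))
    for X in([.6348,-.1368,.3104],[.6348,-.1368,.379],[.6348,-.1368,.4926],[.638,-.130,.271],[.634,-.04,.271],[.637,-.22,.271]): print(X,proj(c,np.array(X)).round())
s=telemetry.read_state();print(np.array(s['ee_pos']),s['time'])
c=snap('top','t1.png')
print(proj(c,np.array([.6348,-.1368,.3104])))
```

```text
[0.6348, -0.1368, 0.3104] [332. 227.]
[0.6348, -0.1368, 0.379] [333. 187.]
[0.6348, -0.1368, 0.4926] [337. 104.]
[0.638, -0.13, 0.271] [334. 244.]
[0.634, -0.04, 0.271] [348. 205.]
[0.637, -0.22, 0.271] [314. 291.]
[0.6348, -0.1368, 0.3104] [332. 227.]
[0.6348, -0.1368, 0.379] [333. 187.]
[0.6348, -0.1368, 0.4926] [337. 104.]
[0.638, -0.13, 0.271] [334. 244.]
[0.634, -0.04, 0.271] [348. 205.]
[0.637, -0.22, 0.271] [314. 291.]
[ 0.63417063 -0.13238059  0.49367133] 2.5
[469.19023387 172.69867428]
```

View pics/w1.png

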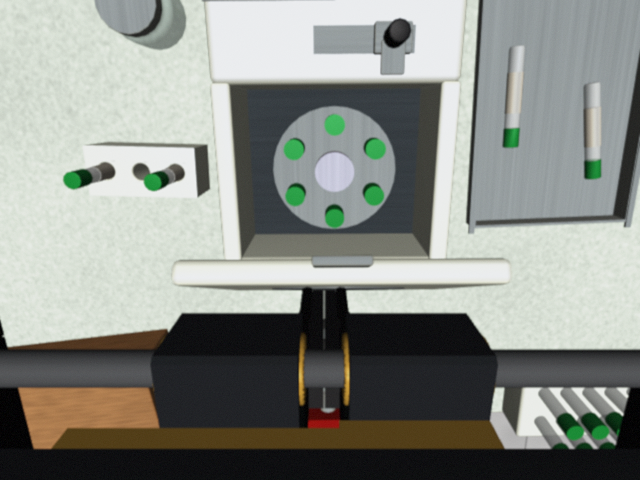

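View pics/t1.png

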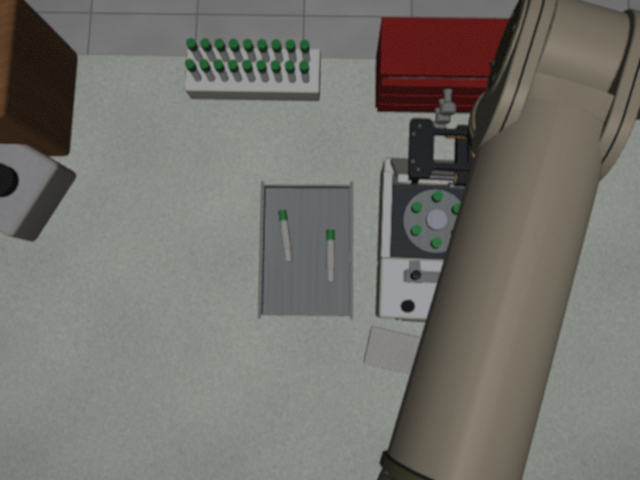

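Wrist view: lid edge strip spans rows 260–288, with the outer corner at about row 287, and the closed fingertips lie just behind it at (325,290). I check this with the wrist calibration.

Run:
```python
from h import *
c=dict(np.load('pics/w1.png.npz'))
print('tip',proj(c,np.array([.6348,-.1368,.3104])))
for u,v in((342,287),(175,285),(508,284)): print(plane(c,u,v,.271).round(4))
for u,v in((342,262),): print('inner',plane(c,u,v,.265).round(4))
for u,v in((398,30),): print('post',plane(c,u,v,.158).round(4))
s=telemetry.read_state();print(s['ee_pos'],s['joint_vel'])
```

```text
tip [326.09792778 314.63162805]
[ 0.6395 -0.1286  0.271 ]
[ 0.636  -0.2151  0.271 ]
[ 0.6402 -0.0431  0.271 ]
inner [ 0.6279 -0.1282  0.265 ]
post [ 0.5014 -0.0842  0.158 ]
[ 0.63402074 -0.13116174  0.49414739] [-0.02263749 -0.02408157 -0.01056966  0.00716809  0.00130197 -0.00186708
 -0.00333675]
```

>>> move_arm:
  steps:
    - {"dx": -0.5, "dy": 0, "dz": 1.5, "spin": 0}
    - {"dx": -0.4, "dy": 0, "dz": 1.5, "spin": 0}
    - {"dx": 0, "dy": 0, "dz": 0.5, "spin": 0}
    - {"dx": 0, "dy": 0, "dz": 0.5, "spin": 0}
    - {"dx": 0, "dy": 0, "dz": 0.3, "spin": 0}
    - {"dx": 0, "dy": 0, "dz": 0, "spin": 0}

```text
time: 3.15
ee_pos: [0.6425, -0.1311, 0.4539]
eef_rot: [0.01, 1.0, 0.001, 0.001]
ft_force: [-6.5, 3.7, 12.4]
width: 0.0001
grip_force: 6.2
```

>>> move_arm:
  steps:
    - {"dx": 1.0, "dy": 0, "dz": 0.4, "spin": 0}
    - {"dx": 1.0, "dy": 0, "dz": 0.5, "spin": 0}
    - {"dx": 0.92, "dy": 0, "dz": 0.6, "spin": 0}
    - {"dx": 0.92, "dy": 0, "dz": 0.62, "spin": 0}
    - {"dx": 0.83, "dy": 0, "dz": 0.73, "spin": 0}
    - {"dx": 0.83, "dy": 0, "dz": 0.74, "spin": 0}

```text
time: 3.75
ee_pos: [0.5871, -0.1305, 0.417]
eef_rot: [0.011, 1.0, 0.001, 0.0]
ft_force: [-3.6, 1.3, 5.9]
width: 0.0006
grip_force: 2.9
```

Tracking the arc well (θ≈0.7, contact force about 6 N).

>>> move_arm:
  steps:
    - {"dx": 0.72, "dy": 0, "dz": 0.85, "spin": 0}
    - {"dx": 0.72, "dy": 0, "dz": 0.85, "spin": 0}
    - {"dx": 0.6, "dy": 0, "dz": 0.95, "spin": 0}
    - {"dx": 0.6, "dy": 0, "dz": 0.95, "spin": 0}
    - {"dx": 0.47, "dy": 0, "dz": 1.0, "spin": 0}
    - {"dx": 0.47, "dy": 0, "dz": 1.0, "spin": 0}
    - {"dx": 0.32, "dy": 0, "dz": 1.07, "spin": 0}
    - {"dx": 0.32, "dy": 0, "dz": 1.07, "spin": 0}

```text
time: 4.55
ee_pos: [0.5456, -0.1295, 0.3375]
eef_rot: [0.011, 1.0, 0.0, 0.0]
ft_force: [1.1, -0.1, 1.1]
width: 0.0006
grip_force: 0.5
```

>>> move_arm:
  steps:
    - {"dx": 0.15, "dy": 0, "dz": 1.0, "spin": 0}
    - {"dx": 0.1, "dy": 0, "dz": 0.8, "spin": 0}
    - {"dx": 0, "dy": 0, "dz": 0.4, "spin": 0}
    - {"dx": 0, "dy": 0, "dz": 0.2, "spin": 0}
    - {"dx": 0, "dy": 0, "dz": 0.2, "spin": 0}

```text
time: 5.05
ee_pos: [0.5431, -0.1301, 0.3165]
eef_rot: [0.011, 1.0, 0.001, -0.0]
ft_force: [-30.7, 7.3, 67.6]
width: 0.0008
grip_force: 33.4
```

>>> move_arm:
  steps:
    - {"dx": 0, "dy": 0, "dz": -0.5, "spin": 0}
    - {"dx": 0, "dy": 0, "dz": 0, "spin": 0}
    - {"dx": 0, "dy": 0, "dz": -2, "spin": 0}
    - {"dx": 0, "dy": 0, "dz": -3, "spin": 0}
    - {"dx": 1.4, "dy": 2.8, "dz": 0, "spin": 0}
    - {"dx": 1.4, "dy": 2.8, "dz": 0, "spin": 0}
    - {"dx": 1.4, "dy": 2.7, "dz": 0, "spin": 0}
    - {"dx": 0, "dy": 0, "dz": 0, "spin": 0}

```text
time: 5.85
ee_pos: [0.5022, -0.0418, 0.3668]
eef_rot: [0.008, 1.0, 0.001, -0.0]
ft_force: [0.3, 0.4, 0.0]
width: 0.0005
grip_force: 0.0
```

Run:
```python
from h import *
s=telemetry.read_state();print(s['ee_pos'],s['eef_rot'],s['ft_force'],s['time'])
c=snap('wrist','w2.png')
print('tip',proj(c,np.array(s['ee_pos'])-[0,0,.1822]),'post',proj(c,np.array([.5029,-.0822,.158])))
```

```text
[ 0.50224097 -0.04182959  0.36678341] [ 8.28926351e-03  9.99965128e-01  8.87418808e-04 -4.93344945e-04] [0.29557772 0.39067987 0.04664716] 5.85
tip [323.74482818 313.77422285] post [240.62906594 290.88443944]
```

View pics/w2.png

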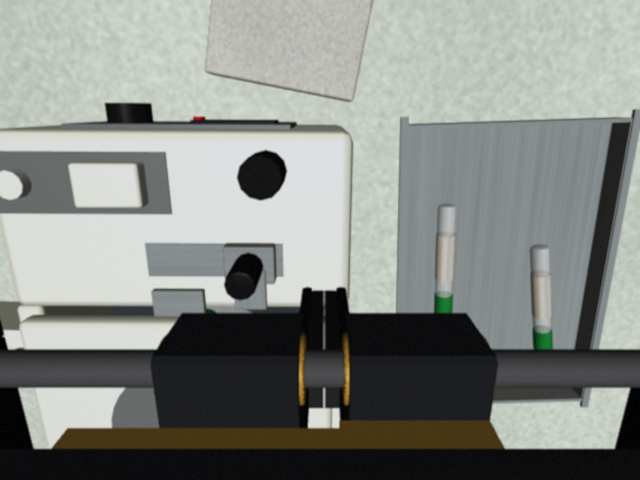

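Wrist view: the lid is shut, the post top is at about (240,285), and the fingers are to its left with clear deck beneath. Descend and push.

>>> move_arm:
  steps:
    - {"dx": 0, "dy": 0, "dz": 2, "spin": 0}
    - {"dx": 0, "dy": 0, "dz": 1.5, "spin": 0}
    - {"dx": 0, "dy": 0, "dz": 1.0, "spin": 0}
    - {"dx": 0, "dy": -1, "dz": 0, "spin": 0}
    - {"dx": 0, "dy": -1, "dz": 0, "spin": 0}
    - {"dx": 0, "dy": -0.8, "dz": 0, "spin": 0}
    - {"dx": 0, "dy": -0.8, "dz": 0, "spin": 0}
    - {"dx": 0, "dy": -0.8, "dz": 0, "spin": 0}
    - {"dx": 0, "dy": -0.8, "dz": 0, "spin": 0}

```text
time: 6.8
ee_pos: [0.5021, -0.0983, 0.3228]
eef_rot: [0.011, 1.0, 0.0, 0.0]
ft_force: [-0.8, 2.4, 1.8]
width: 0.0004
grip_force: 0.9
```

>>> move_arm:
  steps:
    - {"dx": 0, "dy": -0.5, "dz": 0, "spin": 0}
    - {"dx": 0, "dy": -0.4, "dz": 0, "spin": 0}
    - {"dx": 0, "dy": -0.2, "dz": 0, "spin": 0}
    - {"dx": 0, "dy": 0, "dz": 0, "spin": 0}

```text
time: 7.2
ee_pos: [0.5018, -0.1087, 0.3224]
eef_rot: [0.011, 1.0, -0.0, -0.0]
ft_force: [-0.2, -0.4, -0.4]
width: 0.0003
grip_force: 0.0
```

>>> move_arm:
  steps:
    - {"dx": 0, "dy": -0.2, "dz": 0, "spin": 0}
    - {"dx": 0, "dy": -0.2, "dz": 0, "spin": 0}
    - {"dx": 0, "dy": -0.2, "dz": 0, "spin": 0}

```text
time: 7.5
ee_pos: [0.502, -0.1108, 0.3224]
eef_rot: [0.009, 1.0, 0.003, -0.001]
ft_force: [-2.2, 22.6, 7.0]
width: 0.0004
grip_force: 11.3
```

>>> move_arm:
  steps:
    - {"dx": 0, "dy": 0, "dz": 0, "spin": 0}
    - {"dx": 0, "dy": 0, "dz": 0, "spin": 0}
    - {"dx": 0, "dy": 1.2, "dz": 0, "spin": 0}
    - {"dx": 0, "dy": 0.8, "dz": 0, "spin": 0}
    - {"dx": 0, "dy": 0, "dz": -3, "spin": 0}
    - {"dx": 0, "dy": 0, "dz": -2, "spin": 0}
    - {"dx": 0, "dy": 0, "dz": 0, "spin": 0}

```text
time: 8.2
ee_pos: [0.5027, -0.095, 0.3749]
eef_rot: [0.011, 1.0, -0.0, 0.002]
ft_force: [0.4, -0.5, -0.9]
width: 0.0005
grip_force: 0.0
```

Run:
```python
from h import *
s=telemetry.read_state();print(s['ee_pos'],s['eef_rot'],s['ft_force'],s['time'])
c=snap('wrist','w3.png')
W=lambda x,y,z:np.array([.570+x+.0167*y,-.1287-.0167*x+y,z])
for n,X in dict(post0=W(-.068,0,.158),key=W(-.112,-.03,.13),stop=W(-.112,-.082,.128)).items(): print(n,X.round(4),proj(c,X).round(1))
print('tip',proj(c,np.array(s['ee_pos'])-[0,0,.1822]))
```

```text
[ 0.50266333 -0.09495142  0.37487846] [ 1.10511663e-02  9.99936826e-01 -1.17185465e-04  2.05000035e-03] [ 0.36498362 -0.54456456 -0.85264019] 8.2
post0 [ 0.502  -0.1276  0.158 ] [259.6 279.9]
key [ 0.4575 -0.1568  0.13  ] [206.8 183.6]
stop [ 0.4566 -0.2088  0.128 ] [111.5 183.5]
tip [324.51084972 311.87016212]
```

View pics/w3.png

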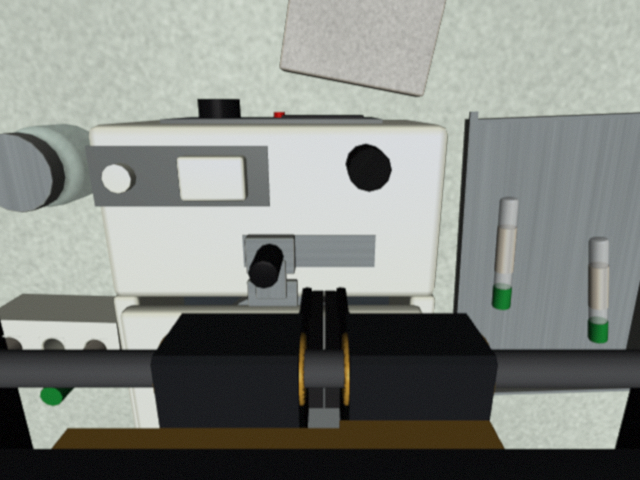

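Wrist view: the latch carriage is at the slot's right end with its catch over the tab (265,270). The key is at (212,178) and the stop button at (117,179). Now press the key.

>>> move_arm:
  steps:
    - {"dx": 1.5, "dy": -2.0, "dz": 0, "spin": 0}
    - {"dx": 1.5, "dy": -2.0, "dz": 0, "spin": 0}
    - {"dx": 1.5, "dy": -2.1, "dz": 0, "spin": 0}
    - {"dx": 0, "dy": 0, "dz": 2, "spin": 0}
    - {"dx": 0, "dy": 0, "dz": 2, "spin": 0}
    - {"dx": 0, "dy": 0, "dz": 1, "spin": 0}
    - {"dx": 0, "dy": 0, "dz": 0, "spin": 0}

```text
time: 8.95
ee_pos: [0.4552, -0.1543, 0.3208]
eef_rot: [0.011, 1.0, -0.0, -0.002]
ft_force: [0.1, 0.4, 0.7]
width: 0.0004
grip_force: 0.0
```

>>> move_arm:
  steps:
    - {"dx": 0, "dy": 0, "dz": 0.5, "spin": 0}
    - {"dx": 0, "dy": 0, "dz": 0.4, "spin": 0}
    - {"dx": 0, "dy": 0, "dz": 0.3, "spin": 0}
    - {"dx": 0, "dy": 0, "dz": 0.3, "spin": 0}
    - {"dx": 0, "dy": 0, "dz": 0.1, "spin": 0}
    - {"dx": 0, "dy": 0, "dz": 0, "spin": 0}

```text
time: 9.55
ee_pos: [0.456, -0.1546, 0.3068]
eef_rot: [0.011, 1.0, 0.0, 0.0]
ft_force: [-0.3, 0.8, 3.0]
width: 0.0006
grip_force: 2.1
```

>>> move_arm:
  steps:
    - {"dx": 0, "dy": 0, "dz": 0.2, "spin": 0}
    - {"dx": 0, "dy": 0, "dz": 0.2, "spin": 0}
    - {"dx": 0, "dy": 0, "dz": 0, "spin": 0}

```text
time: 9.85
ee_pos: [0.4562, -0.155, 0.3056]
eef_rot: [0.011, 1.0, 0.001, 0.001]
ft_force: [-17.5, 5.0, 43.8]
width: 0.0002
grip_force: 21.9
```

Key bottomed out (force rose to 44 N at the expected depth). Release and retract.

>>> move_arm:
  steps:
    - {"dx": 0, "dy": 0, "dz": -0.5, "spin": 0}
    - {"dx": 0, "dy": 0, "dz": -2, "spin": 0}
    - {"dx": 0, "dy": 0, "dz": -4, "spin": 0}
    - {"dx": 0, "dy": 0, "dz": -4, "spin": 0}
    - {"dx": 0, "dy": 0, "dz": -2, "spin": 0}
    - {"dx": 0, "dy": 0, "dz": 0, "spin": 0}
    - {"dx": 0, "dy": 0, "dz": 0, "spin": 0}
    - {"dx": 0, "dy": 0, "dz": 0, "spin": 0}

```text
time: 10.65
ee_pos: [0.4554, -0.1545, 0.4261]
eef_rot: [0.011, 1.0, 0.0, -0.001]
ft_force: [-0.2, 0.4, 1.4]
width: 0.0007
grip_force: 0.0
```

Run:
```python
from h import *
s=telemetry.read_state();print(s['ee_pos'],s['ft_force'],s['time']); snap('scene','s4.png')
```

```text
[ 0.45544675 -0.15446516  0.42614973] [-0.21858576  0.40371391  1.42402454] 10.65
```

View pics/s4.png

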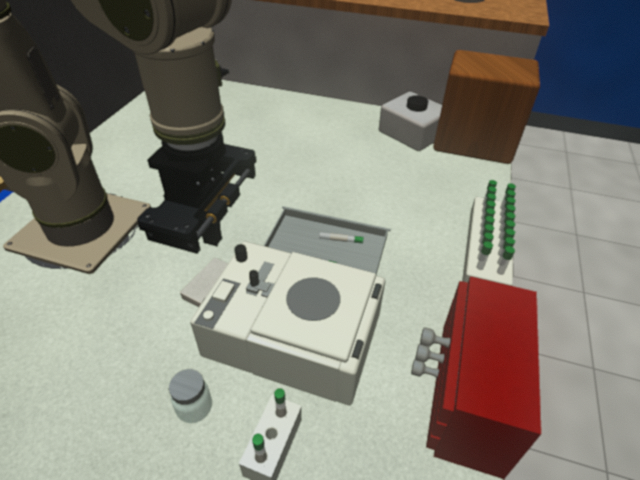

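The lid is flat and shut, the latch post is across at (254,280), the key is up at (222,290), and the loose things are where they were.

```bash
python3 -c "
from bench import job
print(job.close_job())"
```

```text
the job is handed in; nothing more can be done
None
```

I shut the lid, pushed the latch fully across, pressed and released the start key, and handed the job in at about 10.7 s on the robot's clock; it returned no verdict, but the last picture shows the lid shut, the latch across, the key up and the loose things in view unmoved.

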